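Pack three cartons tightly into the sloping tray

TASK

Pack the two cartons that stand on the worktop into the sloping metal tray beside the carton that is already in it, so that all three stand upright side by side, flat on the tray's floor, with their long sides running up the slope. The tray is only just wide enough: close the cartons up to its sides to make room. Leave the other things on the worktop where they are and let go of everything at the end.

Things in the scene. Friction and masses are not known exactly. Their poses are not given: they have to be found in the camera images.
- tray: aluminium tray on a wire stand, sloping 30 degrees down towards the robot. Origin: centre of its inner floor, 52 mm above the worktop. x runs up the slope (away from the robot), y level across it (to the left), z is square to the floor. Inside 132 mm along x, 156 mm along y; walls 4 mm thick, 30 mm above the floor. The three cartons side by side take 151 mm of the 156 mm. It does not move
- carton_low: lowest and longest carton: rigid box 55 mm wide (its x), 123 mm long (its y), 54 mm high (its z), about 0.05 kg; it starts in the tray, its width along the tray's y, loose, somewhere off the side walls. Origin: centre of its underside
- carton_mid: middle carton: rigid box 50 mm wide (its x), 106 mm long (its y), 64 mm high (its z), about 0.07 kg; it starts standing on the worktop to the right. Origin: centre of its underside. If it stands at one side wall and the low carton at the other, the tall one goes between them
- carton_tall: tallest and shortest carton: rigid box 46 mm wide (its x), 90 mm long (its y), 89 mm high (its z), about 0.08 kg; it starts standing on the worktop to the right. Origin: centre of its underside. It is tall enough to be held by its top 23 mm above both neighbours while it goes in last
- gauze_pack: sealed white gauze packet, 55x75x12 mm, lying flat; a bystander; origin at the centre of its underside
- pen_torch: grey pen torch, 134 mm long, lying on the worktop near the front edge; a bystander; origin under its middle
- thermometer: white stick thermometer, 119 mm long, lying near the front edge; a bystander; origin under its middle
- syringe: empty white syringe, 139 mm long, lying near the front edge at the left; a bystander; origin under its middle
- vial1: brown dropper bottle, 33 mm across, 102 mm high, behind the work at the right; a bystander; origin at the centre of its underside
- tumbler: clear tumbler, 76 mm across, 86 mm high, at the far left; a bystander; origin at the centre of its underside
- tape_roll: roll of brown tape, 96 mm across, 48 mm high, behind the work; a bystander; origin at the centre of its underside

How it is judged (in metres and radians):
At the end, for the whole second after the job is handed in: each of the three cartons stands inside the tray with its underside on the floor (within 5 mm, square to it within 0.08 rad), the right way up, its length along the slope (within 0.15 rad), within the tray's walls, at rest and not touched by the fingers (z of carton_low in the frame of tray between -0.004 and 0.005 m and angle between the z axis of each of carton_low, carton_mid, carton_tall and the z axis of tray, either way round below 0.08 rad and x of carton_low in the frame of tray between -0.0075 and 0.0075 m and y of carton_low in the frame of tray between -0.0535 and 0.0535 m and angle between the x axis of each of carton_low, carton_mid, carton_tall and the y axis of tray, either way round below 0.15 rad and angle between each of carton_low, carton_mid, carton_tall's own z axis and vertical below 1 rad and linear speed of each of carton_low, carton_mid, carton_tall below 0.02 m/s and contact force between the fingers and carton_low below 0.1 N and z of carton_mid in the frame of tray between -0.004 and 0.005 m and x of carton_mid in the frame of tray between -0.016 and 0.016 m and y of carton_mid in the frame of tray between -0.056 and 0.056 m and contact force between the fingers and carton_mid below 0.1 N and z of carton_tall in the frame of tray between -0.004 and 0.005 m and x of carton_tall in the frame of tray between -0.024 and 0.024 m and y of carton_tall in the frame of tray between -0.058 and 0.058 m and contact force between the fingers and carton_tall below 0.1 N).
It fails at once if a bystander (gauze packet, pen torch, thermometer, syringe, dropper bottle, tumbler or tape roll) is shifted by more than 40 mm (distance of any of gauze_pack, pen_torch, thermometer, syringe, vial1, tumbler, tape_roll from where it was at the start of the episode above 0.04 m).
It also fails if it takes over 64 s, if anything falls off the work surface, if the arm or the gripper's body presses on something with over 40 N, if the wrist force passes 120 N, or if a joint passes its speed limit or range.

ROBOT

A 6-joint arm with a two-finger parallel gripper is mounted at the origin on a cart in front of the work surface, level with it; the furniture and walls round the work are solid. World frame = base frame: x ahead of the robot, y to its left, z up, the work surface at z = 0. Lengths are in mm, angles in rad, forces in N, time in s.
With the tool pointing down it reaches from about 275 to 750 mm from the base axis. Payload 10.2 kg.
Tool frame: the origin (TCP) lies on the centre line of the jaws, within the pads' length; the fingertips stand 17 mm ahead of it and the grasp point (between the pads) lies 2 mm behind it; z points along the fingers, y is the line along which they close (so a half turn about z gives the same grasp; the last joint's range is limited). The gripper opens to 85 mm and grips with 20 to 120 N. Pads are 22 mm wide; open, the fingers measure 114 mm over their backs; the gripper's body (76 mm by 85 mm) begins 54 mm behind the grasp point. The pads swing forward as they close: fully open they stand 13 mm farther back than shut.
Start: joints at [-1.357, 0.313, 1.498, -0, 1.331, -0.223], TCP at [222.086, -475.72, 248.294] pointing down, gripper open.
Joint ranges: [-2.94, 2.94], [-0.97, 2.17], [0.19, 2.56], [-1.23, 4.37], [0.02, 3.11], [-2.88, 2.88]. Speed limits (rad/s): [2.39, 2.39, 3.01, 3.14, 3.14, 3.14].

INTERFACE

Orientations are given as a unit quaternion [w, x, y, z].
In Python, from rig import ctrl gives the robot as it stands. The module is installed in compiled form; this text tells all that it offers.
- The arm moves only by the shell command python3 -m jog 'ROWS' [FORCE]. ROWS is JSON, a list of rows, each an object with "delta_pos": the shift along the world's x, y, z in mm, a list of three; "angular": the turn, a rotation vector about the world's x, y, z in rad, a list of three; "fingers": the opening, from 0 (shut) to 1 (fully open). In form: [{"delta_pos": [tx, ty, tz], "angular": [rx, ry, rz], "fingers": fingers}, ...]. A call has 1 to 10 rows; each row is the pose to reach, as a shift and turn from the pose commanded when the call began; what a row does not reach only later rows make up. A row lasts 1/8 s, in which the tool goes at most 62.5 mm and 10.7 degrees, less where a joint would pass 70% of its speed; a pose out of reach is approached as far as the arm can. A call with a gripper value outside its range is refused whole. The fingers move at their own pace and stop on an object; FORCE is the grip in N (left out, the last holds). Time passes only in rows, so rows that repeat a pose let the fingers close. It gives the time, the measured TCP pose, the force, the opening and the grip force at its end, in the units of the state.
- ctrl.sense(): the state, without advancing time (a new reading comes with each control period).
- ctrl.capture(name): name is "scene" or "side" or "wrist"; returns a dict with "pixels" (420x560x3 uint8, blue, green, red), "fx", "fy", "cx", "cy" (pixels), "R" (3x3) and "t" (3): a world point X has camera coordinates R X + t. Camera axes: x right, y down, z forward; pixel columns grow to the right and rows downward; lengths in mm; the calibration is good to about 2 mm. A picture is of the moment at which its call begins. There is no depth.
- ctrl.finish_job(): hands the job in; it is judged then, once.
The state is a dict: "time_s": time; "joints": joint angles; "dq": joint speeds; "tau": joint torques, N m; "eef_pos": TCP position; "ee_rot": TCP orientation; "force": force on the tool from outside, world axes, zero at the start; "wrist_torque": the same for the moment, N m; "grip_width": opening from 0.0 (shut) to 1.0 (fully open); "grip_force": force on a finger pad.
Only numpy, scipy, OpenCV 4.12 (cv2) and the standard library are available. Lean on these libraries where they do the work, as an engineer would, in place of code of your own. Each camera call takes 0.05 s, during which the arm holds its last target. There are 200 camera calls.

## Working session

There is one attempt and no reset: what is moved stays moved. The work goes in short steps, Python scripts to look and compute and a shell command to move; the robot and the scene stay as the last step left them, time stands still between calls to the robot, and variables do not carry over. Pictures are saved under pics/ and viewed, at most 15 in all, crops included, and the job is handed in when it is done.

```bash
mkdir -p pics; python3 - <<'E'
from rig import ctrl
import cv2,numpy as np
s=ctrl.sense();print(s['time_s'],s['eef_pos'],s['ee_rot'],s['grip_width'])
for n in ['scene','side']:
    c=ctrl.capture(n);cv2.imwrite(f'pics/{n}0.png',c['pixels'])
    R=np.array(c['R']);print(n,c['fx'],c['cx'],c['cy'],(-R.T@np.array(c['t'])).round(),R.round(3).tolist())
E
```

```text
0.0 [ 222.03126096 -475.48882399  247.73163232] [-6.42339755e-04  9.76246182e-01  2.16663284e-01  1.51184642e-06] 0.9995518565862561
scene 509.54945411174054 279.21547141153576 210.44050007635542 [ -27. -826. 1070.] [[0.83, -0.557, -0.014], [-0.393, -0.568, -0.723], [0.394, 0.606, -0.691]]
side 531.513340734631 280.45200584012355 204.27132706668243 [ 394. 1162. 1082.] [[-0.987, -0.163, 0.013], [-0.118, 0.658, -0.743], [0.113, -0.735, -0.669]]
```

View pics/scene0.png

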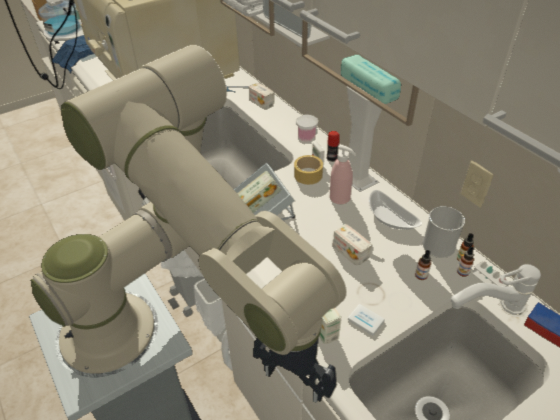

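View pics/side0.png

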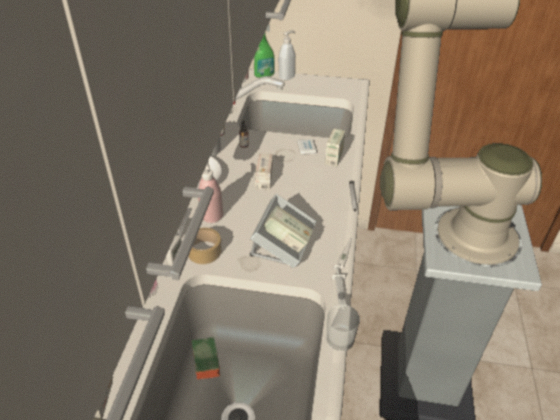

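The scene view shows the tray near (262,190), the mid carton near (352,242) and the tall carton near (330,325), partly hidden. In the side view they are at (283,232), (263,170) and (335,147).

```bash
cat > h.py <<'E'
from rig import ctrl
import cv2,numpy as np
from scipy.spatial.transform import Rotation as Ro
def cam(n,f=None):
    c=ctrl.capture(n)
    if f: cv2.imwrite(f,c['pixels'])
    c['R']=np.array(c['R']);c['t']=np.array(c['t']);return c
def ray(c,uv):
    d=np.array([(uv[0]-c['cx'])/c['fx'],(uv[1]-c['cy'])/c['fy'],1.])
    return -c['R'].T@c['t'], c['R'].T@d
def onz(c,uv,z):
    o,d=ray(c,uv);return o+d*(z-o[2])/d[2]
def onplane(c,uv,p,n):
    o,d=ray(c,uv);return o+d*(np.dot(p-o,n)/np.dot(d,n))
def proj(c,X):
    x=c['R']@np.array(X)+c['t'];return c['fx']*x[0]/x[2]+c['cx'],c['fy']*x[1]/x[2]+c['cy']
def st():
    s=ctrl.sense();q=s['ee_rot'];r=Ro.from_quat([q[1],q[2],q[3],q[0]])
    print('t',round(s['time_s'],2),'p',np.round(s['eef_pos'],1),'\n',r.as_matrix().round(3),'F',np.round(s['force'],1),'w',round(s['grip_width'],3),'g',round(s['grip_force'],1));return s,r
E
python3 - <<'E'
from h import *
s=cam('side');w=cam('wrist')
R=w['R'];print(w['fx'],(-R.T@w['t']).round(),R.round(3).tolist())
a=cv2.resize(s['pixels'][110:290,220:380],None,fx=3,fy=3,interpolation=cv2.INTER_CUBIC) #480x540
b=cv2.resize(w['pixels'],(320,240))
m=np.zeros((540,800,3),np.uint8);m[:,:480]=a;m[:240,480:]=b
c=cam('scene')['pixels'][140:215,210:310];m[300:540,480:800]=cv2.resize(c,(320,240),interpolation=cv2.INTER_CUBIC)
cv2.imwrite('pics/m1.png',m)
E
```

```text
289.9069583420324 [ 291. -443.  375.] [[0.423, -0.906, -0.003], [-0.864, -0.404, 0.3], [-0.273, -0.125, -0.954]]
```

View pics/m1.png

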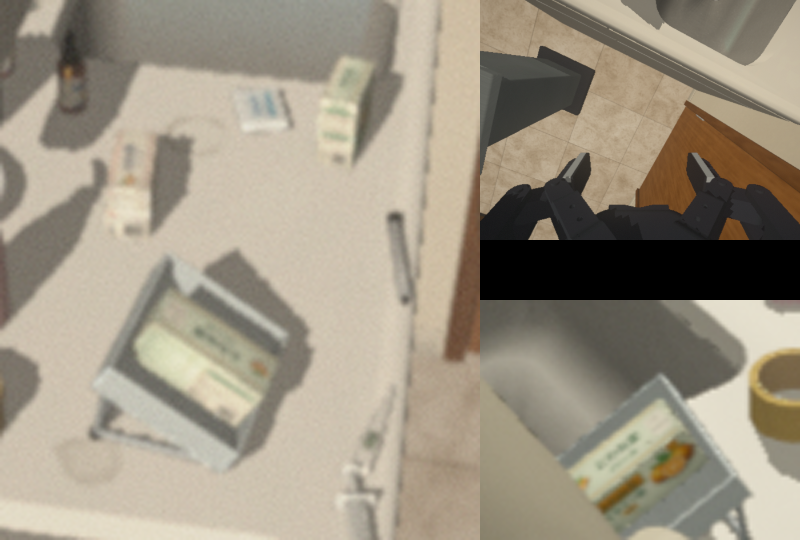

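```bash
python3 - <<'E'
from h import *
s=cam('side')
def P(u,v,z): return onz(s,(u/3+220,v/3+110),z).round()
print('mid top',[P(*p,64) for p in [(120,135),(155,135),(150,190),(108,190)]])
print('tall top',[P(*p,89) for p in [(340,60),(374,60),(355,98),(322,98)]])
print('gauze',P(262,108,10),'vial base',P(72,105,0),'torch',P(395,215,8),P(407,300,8))
print('tray up edge z=111',P(165,258,114),P(95,380,114),'low edge z=45',P(287,333,46),P(232,470,46))
E
```

```text
mid top [array([ 668., -177.,   64.]), array([ 632., -184.,   64.]), array([620., -91.,  64.]), array([662., -83.,  64.])]
tall top [array([ 449., -324.,   89.]), array([ 412., -330.,   89.]), array([ 427., -254.,   89.]), array([ 461., -248.,   89.])]
gauze [ 533. -328.   10.] vial base [ 751. -308.    0.] torch [ 370. -164.    8.] [349. -33.   8.]
tray up edge z=111 [578.  67. 114.] [609. 233. 114.] low edge z=45 [459.  75.  46.] [487. 253.  46.]
```

```bash
python3 -m jog '[{"delta_pos":[0,0,82],"angular":[0,0,0],"fingers":1},{"delta_pos":[278,435,82],"angular":[0,0,-0.437],"fingers":1},{"delta_pos":[278,435,82],"angular":[0,0,-0.437],"fingers":1},{"delta_pos":[278,435,82],"angular":[0,0,-0.437],"fingers":1},{"delta_pos":[278,435,82],"angular":[0,0,-0.437],"fingers":1},{"delta_pos":[278,435,82],"angular":[0,0,-0.437],"fingers":1},{"delta_pos":[278,435,82],"angular":[0,0,-0.437],"fingers":1},{"delta_pos":[278,435,82],"angular":[0,0,-0.437],"fingers":1},{"delta_pos":[278,435,82],"angular":[0,0,-0.437],"fingers":1},{"delta_pos":[278,435,82],"angular":[0,0,-0.437],"fingers":1}]'
python3 - <<'E'
from h import *
st();w=cam('wrist');cv2.imwrite('pics/w1.png',cv2.resize(w['pixels'],(800,600),interpolation=cv2.INTER_CUBIC))
import pickle;pickle.dump(w,open('w1.pkl','wb'))
E
```

```text
time_s: 1.55
eef_pos: [501.0, -37.9, 330.2]
ee_rot: [-0.0, 1.0, 0.002, 0.0]
force: [-0.5, -1.1, -0.0]
grip_width: 0.999
grip_force: 0.0
t 1.55 p [501.  -37.9 330.2] 
 [[ 1.     0.003  0.   ]
 [ 0.003 -1.     0.   ]
 [ 0.    -0.    -1.   ]] F [-0.5 -1.1 -0. ] w 0.999 g 0.0
```

View pics/w1.png

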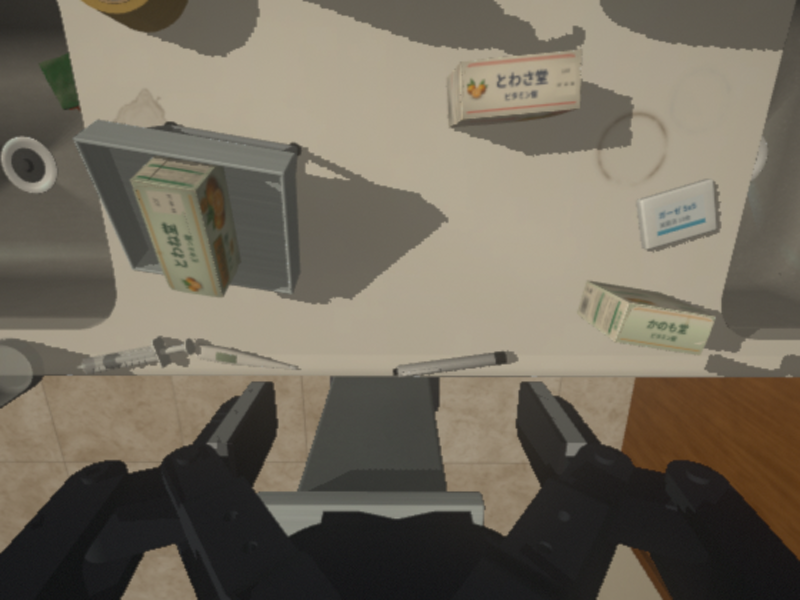

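The overhead wrist view (800-wide) shows the low carton's top at about (142,180) to (222,295) inside the tray. The tray runs from (78,135) to (300,290), the mid carton's top from (458,62) to (580,108), and the tall carton's top from (628,300) to (715,350).

```bash
python3 - <<'E'
from h import *
import pickle;w=pickle.load(open('w1.pkl','rb'))
k=1/1.42857
print(ctrl.sense()['joints'])
def P(p,z): return onz(w,(p[0]*k,p[1]*k),z).round(1)
for nm,z,ps in [('mid',64,[(459,62),(578,52),(580,108),(456,122)]),('tall',89,[(630,300),(716,314),(708,353),(612,342)])]:
    q=np.array([P(p,z) for p in ps]);print(nm,q.tolist(),q.mean(0))
# tray rim outer corners guess, fit x,y,yaw
from scipy.optimize import least_squares
ps=np.array([(78,138),(300,150),(298,292),(135,268)])*k
L=np.array([[70,82,30],[70,-82,30],[-70,-82,30],[-70,82,30]])
def T(v):
    R=Ro.from_euler('z',v[2]).as_matrix()@Ro.from_euler('y',-np.pi/6).as_matrix();return np.array([v[0],v[1],52]),R
def f(v):
    o,R=T(v);return np.concatenate([np.array(proj(w,o+R@l))-p for l,p in zip(L,ps)])
r=least_squares(f,[533,157,-.17],x_scale=[10,10,.1]);print(r.x,r.fun.round(1))
g=w['pixels'].copy();g=cv2.resize(g[75:215,40:220],None,fx=4,fy=4,interpolation=cv2.INTER_CUBIC);cv2.imwrite('pics/c1.png',g)
E
```

```text
[-3.07989363e-01  2.17149609e-01  1.41037750e+00  1.03742430e-03
  1.51417077e+00  1.25921767e+00]
mid [[668.7, -89.4, 64.0], [676.4, -188.2, 64.0], [633.9, -195.7, 64.0], [622.5, -89.1, 64.0]] [ 650.375 -140.6     64.   ]
tall [[468.5, -254.1, 89.0], [455.1, -336.9, 89.0], [415.4, -338.6, 89.0], [426.5, -244.2, 89.0]] [ 441.375 -293.45    89.   ]
[ 5.53430718e+02  1.32066255e+02 -1.16446205e-01] [ 0.1 -3.6 -6.2  6.9  3.2 -4.4  4.7 -0.7]
```

View pics/c1.png

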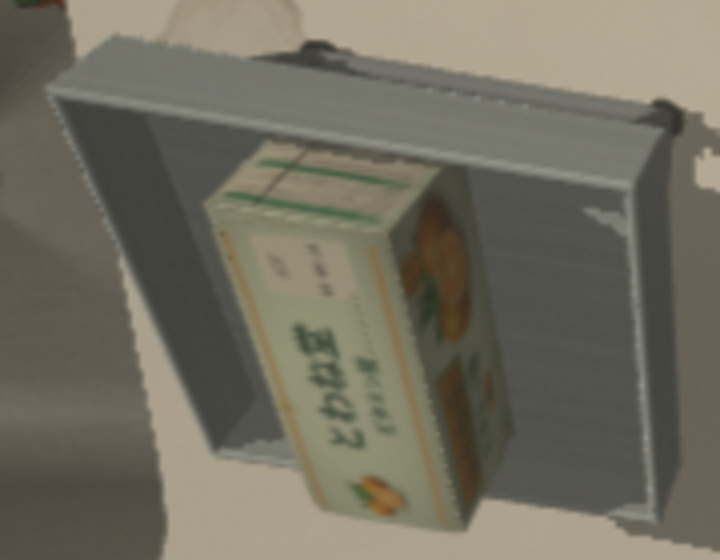

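The tray's outer rim corners in the crop are at (48,90), (632,188), (655,520) and (215,460). The low carton's top corners are at (210,205), (388,238), (465,530) and (322,510).

```bash
cat >> h.py <<'E'
from scipy.optimize import least_squares
def T(v):
    R=Ro.from_euler('z',v[2]).as_matrix()@Ro.from_euler('y',-np.pi/6).as_matrix();return np.array([v[0],v[1],52.]),R
L=np.array([[70,82,30],[70,-82,30],[-70,-82,30],[-70,82,30.]])
def fit(c,ps,L=L,v0=[540,140,-.14]):
    f=lambda v:np.concatenate([np.array(proj(c,T(v)[0]+T(v)[1]@l))-p for l,p in zip(L,ps)])
    r=least_squares(f,v0,x_scale=[10,10,.1]);return r.x,r.fun.round(1)
def loc(c,uv,v,z):
    o,R=T(v);return R.T@(onplane(c,uv,o+R[:,2]*z,R[:,2])-o)
E
python3 - <<'E'
from h import *
import pickle;w=pickle.load(open('w1.pkl','rb'))
C=lambda l:np.array(l)/4+[40,75]
v,e=fit(w,C([(48,90),(632,188),(655,520),(215,460)]));print(v,e)
for p in C([(210,205),(388,238),(465,530),(322,510)]): print(loc(w,p,v,54).round(1))
o,R=T(v);print(R.round(3))
s=ctrl.sense();
for l in [(0,0,160),(0,0,51)]: print(o+R@np.array(l))
E
```

```text
[ 5.46145511e+02  1.39607280e+02 -1.51886833e-01] [-1.3 -0.   0.9 -0.4  1.4  1.4 -0.8 -0.4]
[58.2 28.3 54. ]
[ 56.6 -19.3  54. ]
[-60.8 -20.1  54. ]
[-61.4  29.5  54. ]
[[ 0.856  0.151 -0.494]
 [-0.131  0.988  0.076]
 [ 0.5    0.     0.866]]
[467.06652238 151.7115612  190.56406461]
[520.93908313 143.46551981  96.16729559]
```

```bash
cat >> h.py <<'E'
V=[546.1,139.6,-.152]
def go(l,v=V,yaw=0.):
    """delta pos and rotvec to bring TCP to tray-local l, aligned"""
    s=ctrl.sense();q=s['ee_rot'];c=Ro.from_quat([q[1],q[2],q[3],q[0]])
    o,R=T(v);t=Ro.from_matrix(R@np.diag([1,-1,-1]))*Ro.from_euler('z',-yaw)
    print(l,'d',(o+R@np.array(l,float)-s['eef_pos']).round(1),'rot',(t*c.inv()).as_rotvec().round(4))
def here(v=V):
    s=ctrl.sense();o,R=T(v);print('loc',(R.T@(s['eef_pos']-o)).round(1),'Floc',(R.T@s['force']).round(1),'w',round(s['grip_width'],3),'t',s['time_s'])
E
python3 -c "
from h import *
go([0,5,110]);go([0,5,50])"
```

```text
[0, 5, 110] d [  -9.   190.1 -182.9] rot [-0.0398 -0.5224 -0.1522]
[0, 5, 50] d [  20.6  185.6 -234.8] rot [-0.0398 -0.5224 -0.1522]
```

```bash
python3 -m jog '[{"delta_pos":[-9,190,-80],"angular":[-0.04,-0.522,-0.152],"fingers":1},{"delta_pos":[-9,190,-80],"angular":[-0.04,-0.522,-0.152],"fingers":1},{"delta_pos":[-9,190,-80],"angular":[-0.04,-0.522,-0.152],"fingers":1},{"delta_pos":[-9,190,-183],"angular":[-0.04,-0.522,-0.152],"fingers":1},{"delta_pos":[-9,190,-183],"angular":[-0.04,-0.522,-0.152],"fingers":1},{"delta_pos":[-9,190,-183],"angular":[-0.04,-0.522,-0.152],"fingers":1},{"delta_pos":[-9,190,-183],"angular":[-0.04,-0.522,-0.152],"fingers":1},{"delta_pos":[-9,190,-183],"angular":[-0.04,-0.522,-0.152],"fingers":1}]' 25
python3 - <<'E'
from h import *
here();go([0,5,110]);go([0,5,50])
w=cam('wrist');cv2.imwrite('pics/w2.png',cv2.resize(w['pixels'],(800,600),interpolation=cv2.INTER_CUBIC))
import pickle;pickle.dump(w,open('w2.pkl','wb'))
E
```

```text
time_s: 2.6
eef_pos: [492.3, 148.8, 149.7]
ee_rot: [0.02, 0.963, -0.076, 0.26]
force: [-0.2, -0.6, 0.2]
grip_width: 0.994
grip_force: 0.0
loc [  1.6   0.9 111.9] Floc [ 0.  -0.6  0.3] w 0.994 t 2.6
[0, 5, 110] d [ 0.2  4.1 -2.5] rot [-0.0012  0.0036  0.0045]
[0, 5, 50] d [ 29.8  -0.5 -54.4] rot [-0.0012  0.0036  0.0045]
```

View pics/w2.png

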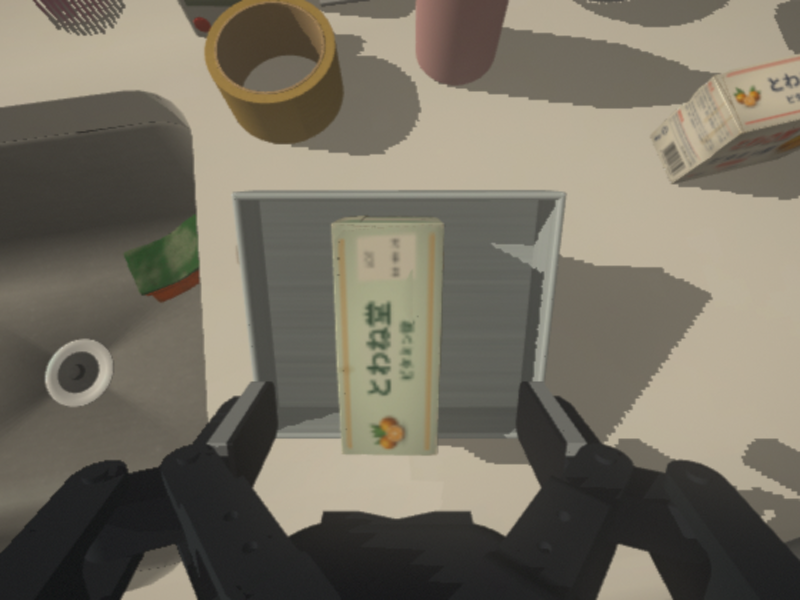

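The tray is seen almost square, with its upper outer corners at (234,192) and (565,192) and its lower rim at row 437. The low carton's top runs from (332,222) to (437,455).

```bash
python3 - <<'E'
from h import *
import pickle;w=pickle.load(open('w2.pkl','rb'))
k=.7
v,e=fit(w,np.array([(234,192),(565,192),(545,438),(251,438)])*k,v0=V);print(v,e)
for p in np.array([(332,222),(442,222),(438,455),(342,455)])*k: print(loc(w,p,V,54).round(1),loc(w,p,v,54).round(1))
V[:]=v
here(v);go([-2,5,50],v)
E
```

```text
[ 5.47777009e+02  1.39017683e+02 -1.59137538e-01] [-1.7  0.   1.2  0.2 -5.3  0.4  6.  -0.2]
[59.8 29.  54. ] [58.1 29.6 54. ]
[ 59.6 -19.5  54. ] [ 58.1 -19.1  54. ]
[-61.5 -20.7  54. ] [-63.5 -21.   54. ]
[-61.3  30.   54. ] [-63.7  29.9  54. ]
loc [ -0.3   0.9 112.6] Floc [ 0.1 -0.3  0.1] w 0.997 t 2.65
[-2, 5, 50] d [ 30.1  -0.6 -55.1] rot [-0.0012  0.0031 -0.0027]
```

```bash
sed -i 's/^V=.*/V=[547,139.3,-.155]/' h.py; python3 -m jog '[{"delta_pos":[29,-1,-54],"angular":[0,0.003,0],"fingers":1},{"delta_pos":[29,-1,-54],"angular":[0,0.003,0],"fingers":1},{"delta_pos":[29,-1,-54],"angular":[0,0.003,0],"fingers":1},{"delta_pos":[29,-1,-54],"angular":[0,0.003,0],"fingers":0},{"delta_pos":[29,-1,-54],"angular":[0,0.003,0],"fingers":0},{"delta_pos":[29,-1,-54],"angular":[0,0.003,0],"fingers":0},{"delta_pos":[29,-1,-54],"angular":[0,0.003,0],"fingers":0},{"delta_pos":[29,-1,-54],"angular":[0,0.003,0],"fingers":0}]' 20
python3 -c "
from h import *
here();go([-2,5,50])
s=cam('scene');w=cam('wrist')
m=np.zeros((420,800,3),np.uint8);m[:,:560]=w['pixels'];m[:240,560:]=cv2.resize(s['pixels'][130:230,200:300],(240,240));cv2.imwrite('pics/w3.png',m)
"
```

```text
time_s: 3.65
eef_pos: [520.4, 148.5, 95.3]
ee_rot: [0.02, 0.963, -0.075, 0.258]
force: [-6.5, -0.1, 10.5]
grip_width: 0.639
grip_force: 20.7
loc [-2.3  5.  51.3] Floc [-0.3 -1.1 12.3] w 0.639 t 3.65
[-2, 5, 50] d [ 0.9 -0.1 -1. ] rot [-0.001  -0.0002  0.0003]
```

```bash
python3 -m jog '[{"delta_pos":[-0.7,0,1.3],"angular":[0,0,0],"fingers":0},{"delta_pos":[3,21,1.3],"angular":[0,0,0],"fingers":0},{"delta_pos":[5.6,41,1.3],"angular":[0,0,0],"fingers":0},{"delta_pos":[5.6,41,1],"angular":[0,0,0],"fingers":0},{"delta_pos":[5.6,41,1],"angular":[0,0,0],"fingers":0}]'
python3 -c "
from h import *
here()"
python3 -m jog '[{"delta_pos":[0.4,3,0],"angular":[0,0,0],"fingers":0},{"delta_pos":[0.4,3,0],"angular":[0,0,0],"fingers":0}]'
python3 -c "
from h import *
here()"
python3 -m jog '[{"delta_pos":[0.3,2,0],"angular":[0,0,0],"fingers":0},{"delta_pos":[0.3,2,0],"angular":[0,0,0],"fingers":0}]'
python3 -c "
from h import *
here()"
```

```text
time_s: 4.38
eef_pos: [525.6, 189.2, 94.7]
ee_rot: [0.02, 0.963, -0.075, 0.257]
force: [-2.8, 2.4, 3.3]
grip_width: 0.646
grip_force: 22.0
loc [-3.6 46.  51.4] Floc [-1.1  2.   4.4] w 0.646 t 4.375
time_s: 4.62
eef_pos: [525.9, 191.3, 94.7]
ee_rot: [0.02, 0.963, -0.076, 0.256]
force: [-4.9, -2.7, 6.1]
grip_width: 0.644
grip_force: 22.5
loc [-3.7 48.1 51.4] Floc [-0.8 -3.4  7.5] w 0.644 t 4.625
time_s: 4.88
eef_pos: [526.1, 193.0, 94.7]
ee_rot: [0.021, 0.963, -0.076, 0.256]
force: [-5.0, -4.9, 5.8]
grip_width: 0.643
grip_force: 22.5
loc [-3.7 49.9 51.4] Floc [-0.8 -5.6  7.1] w 0.643 t 4.875
```

View pics/w3.png

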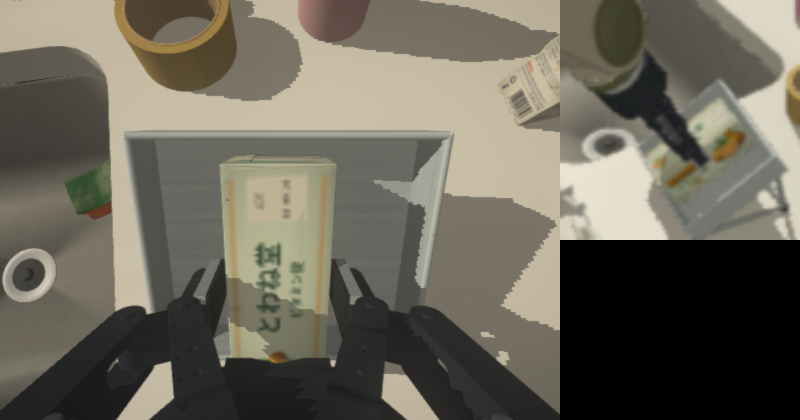

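The low carton is held squarely across its width, with the fingers at about (210,290) and (350,290). I keep pushing it to the left wall.

```bash
python3 -m jog '[{"delta_pos":[0.3,2,0],"angular":[0,0,0],"fingers":0},{"delta_pos":[0.3,2,0],"angular":[0,0,0],"fingers":0}]' >/dev/null
python3 -c "
from h import *
here()"
python3 -m jog '[{"delta_pos":[0.3,2,0],"angular":[0,0,0],"fingers":0},{"delta_pos":[0.3,2,0],"angular":[0,0,0],"fingers":0}]'>/dev/null
python3 -c "
from h import *
here()"
```

```text
loc [-3.7 50.5 51.5] Floc [  0.5 -15.   12. ] w 0.643 t 5.125
loc [-3.8 50.7 51.4] Floc [  3.3 -29.4  16.3] w 0.646 t 5.375
```

```bash
python3 -m jog '[{"delta_pos":[-0.4,-3,0],"angular":[0,0,0],"fingers":1},{"delta_pos":[-0.4,-3,0],"angular":[0,0,0],"fingers":1},{"delta_pos":[-0.4,-3,0],"angular":[0,0,0],"fingers":1},{"delta_pos":[-0.4,-3,0],"angular":[0,0,0],"fingers":1},{"delta_pos":[-30,2,53],"angular":[0,0,0],"fingers":1},{"delta_pos":[-60,6,105],"angular":[0,0,0],"fingers":1},{"delta_pos":[-60,6,105],"angular":[0,0,0],"fingers":1}]'
cat >> h.py <<'E'
def god(p,yaw):
    s=ctrl.sense();q=s['ee_rot'];c=Ro.from_quat([q[1],q[2],q[3],q[0]])
    t=Ro.from_euler('z',yaw)*Ro.from_matrix(np.diag([1.,-1,-1]))
    print('d',(np.array(p)-s['eef_pos']).round(1),'rot',(t*c.inv()).as_rotvec().round(4),'t',s['time_s'])
E
python3 -c "
from h import *
here();god([648,-140,210],1.664)"
```

```text
time_s: 6.25
eef_pos: [467.0, 205.3, 203.3]
ee_rot: [0.018, 0.963, -0.075, 0.26]
force: [0.7, 0.9, -0.4]
grip_width: 0.999
grip_force: 0.0
loc [ -1.7  52.9 175.6] Floc [ 0.2  0.9 -0.6] w 0.999 t 6.25
d [ 181.  -345.3    6.7] rot [-0.4175  0.4379  1.7713] t 6.25
```

```bash
python3 -m jog '[{"delta_pos":[0,-40,30],"angular":[-0.04,0.043,0.177],"fingers":1},{"delta_pos":[20,-80,40],"angular":[-0.083,0.087,0.354],"fingers":1},{"delta_pos":[40,-120,40],"angular":[-0.125,0.131,0.531],"fingers":1},{"delta_pos":[60,-160,40],"angular":[-0.167,0.175,0.708],"fingers":1},{"delta_pos":[80,-200,40],"angular":[-0.208,0.219,0.885],"fingers":1},{"delta_pos":[110,-240,40],"angular":[-0.25,0.263,1.063],"fingers":1},{"delta_pos":[140,-280,30],"angular":[-0.292,0.306,1.24],"fingers":1},{"delta_pos":[160,-320,20],"angular":[-0.334,0.35,1.417],"fingers":1},{"delta_pos":[181,-345,7],"angular":[-0.376,0.394,1.594],"fingers":1},{"delta_pos":[181,-345,7],"angular":[-0.4175,0.4379,1.7713],"fingers":1}]'
python3 -c "
from h import *
god([648,-140,210],1.664)"
python3 -m jog '[{"delta_pos":[0,0,0],"angular":[0,0,0],"fingers":1},{"delta_pos":[0,0,0],"angular":[0,0,0],"fingers":1}]'
python3 - <<'E'
from h import *
god([648,-140,210],1.664)
w=cam('wrist');cv2.imwrite('pics/w4.png',w['pixels'])
import pickle;pickle.dump(w,open('w4.pkl','wb'))
E
```

```text
time_s: 7.5
eef_pos: [648.1, -143.2, 202.3]
ee_rot: [0.006, 0.793, 0.606, 0.056]
force: [-0.7, 0.5, 0.5]
grip_width: 1.004
grip_force: 0.0
d [-0.1  3.2  7.7] rot [-0.0747  0.0853  0.358 ] t 7.5
time_s: 7.75
eef_pos: [647.8, -140.4, 205.8]
ee_rot: [0.008, 0.795, 0.604, 0.059]
force: [-0.1, -0.5, 0.3]
grip_width: 1.003
grip_force: 0.0
d [0.2 0.4 4.2] rot [-0.0761  0.0915  0.3634] t 7.75
```

View pics/w4.png

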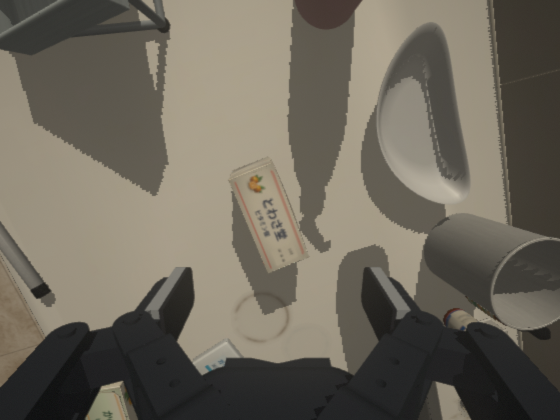

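The mid carton's top corners are at (232,176), (270,165), (308,258) and (268,272). The turn is still about 0.38 rad short.

```bash
python3 - <<'E'
from h import *
import pickle;w=pickle.load(open('w4.pkl','rb'))
q=np.array([onz(w,p,64) for p in [(232,176),(270,165),(308,258),(268,272)]]);print(q.round(1),q.mean(0))
e=q[0]+q[1]-q[2]-q[3];y=np.arctan2(-e[0],e[1]);print('yaw',y)
a=q.mean(0);god([a[0],a[1],120],np.pi/2+y);god([a[0],a[1],52],np.pi/2+y)
E
```

```text
[[ 629.4  -91.7   64. ]
 [ 666.3  -91.7   64. ]
 [ 677.7 -192.1   64. ]
 [ 634.7 -194.3   64. ]] [ 652.0417307  -142.45143301   64.        ]
yaw 0.08261909573761034
d [  4.3  -2.  -86.2] rot [-0.0754  0.0922  0.3523] t 7.8
d [   4.3   -2.  -154.2] rot [-0.0754  0.0922  0.3523] t 7.8
```

```bash
python3 -m jog '[{"delta_pos":[4,-2,-40],"angular":[-0.0754,0.0922,0.3523],"fingers":1},{"delta_pos":[4,-2,-80],"angular":[-0.0754,0.0922,0.3523],"fingers":1},{"delta_pos":[4,-2,-86],"angular":[-0.0754,0.0922,0.3523],"fingers":1},{"delta_pos":[4,-2,-86],"angular":[-0.0754,0.0922,0.3523],"fingers":1},{"delta_pos":[4,-2,-86],"angular":[-0.0754,0.0922,0.3523],"fingers":1}]'
python3 -c "
from h import *
god([652,-142,52],np.pi/2+.086)
w=cam('wrist');cv2.imwrite('pics/w5.png',w['pixels'])"
```

```text
time_s: 8.43
eef_pos: [652.5, -143.2, 122.5]
ee_rot: [0.002, 0.677, 0.736, 0.001]
force: [-0.0, -0.2, -0.5]
grip_width: 1.004
grip_force: 0.0
d [ -0.5   1.2 -70.5] rot [0.0014 0.0033 0.0034] t 8.425
```

```bash
python3 -m jog '[{"delta_pos":[0,1,-50],"angular":[0.001,0.003,0.003],"fingers":1},{"delta_pos":[0,1,-69],"angular":[0.001,0.003,0.003],"fingers":1},{"delta_pos":[0,1,-69],"angular":[0.001,0.003,0.003],"fingers":1},{"delta_pos":[0,1,-69],"angular":[0.001,0.003,0.003],"fingers":0},{"delta_pos":[0,1,-69],"angular":[0.001,0.003,0.003],"fingers":0},{"delta_pos":[0,1,-69],"angular":[0.001,0.003,0.003],"fingers":0},{"delta_pos":[0,1,-69],"angular":[0.001,0.003,0.003],"fingers":0},{"delta_pos":[0,1,-69],"angular":[0.001,0.003,0.003],"fingers":0}]' 25
python3 -c "
from h import *
st();god([652,-142,52],np.pi/2+.086)"
```

```text
time_s: 9.48
eef_pos: [652.6, -142.0, 52.9]
ee_rot: [-0.0, 0.675, 0.738, -0.001]
force: [-1.5, 0.6, 6.7]
grip_width: 0.588
grip_force: 27.0
t 9.47 p [ 652.6 -142.    52.9] 
 [[-0.088  0.996 -0.001]
 [ 0.996  0.088 -0.   ]
 [-0.    -0.001 -1.   ]] F [-1.5  0.6  6.7] w 0.588 g 27.0
d [-0.6 -0.  -0.9] rot [ 0.0005 -0.0012 -0.0022] t 9.475
```

```bash
python3 -m jog '[{"delta_pos":[0,0,60],"angular":[0,0,0],"fingers":0},{"delta_pos":[0,0,120],"angular":[0,0,0],"fingers":0},{"delta_pos":[0,0,170],"angular":[0,0,0],"fingers":0},{"delta_pos":[0,0,170],"angular":[0,0,0],"fingers":0}]'
python3 -c "
from h import *
st();go([-4,-45,140])"
```

```text
time_s: 9.98
eef_pos: [653.2, -142.1, 226.4]
ee_rot: [0.003, 0.675, 0.738, 0.001]
force: [0.8, 0.8, -1.0]
grip_width: 0.587
grip_force: 26.8
t 9.97 p [ 653.2 -142.1  226.4] 
 [[-0.088  0.996  0.005]
 [ 0.996  0.088 -0.003]
 [-0.003  0.005 -1.   ]] F [ 0.8  0.8 -1. ] w 0.587 g 26.8
[-4, -45, 140] d [-185.7  248.3  -55.1] rot [ 0.4169 -0.4382 -1.7656]
```

```bash
python3 -m jog '[{"delta_pos":[-18,24,0],"angular":[0.042,-0.044,-0.177],"fingers":0},{"delta_pos":[-36,50,0],"angular":[0.083,-0.088,-0.353],"fingers":0},{"delta_pos":[-54,75,0],"angular":[0.125,-0.131,-0.53],"fingers":0},{"delta_pos":[-72,100,0],"angular":[0.167,-0.175,-0.706],"fingers":0},{"delta_pos":[-90,125,0],"angular":[0.208,-0.219,-0.883],"fingers":0},{"delta_pos":[-110,150,0],"angular":[0.25,-0.263,-1.06],"fingers":0},{"delta_pos":[-130,175,0],"angular":[0.292,-0.307,-1.236],"fingers":0},{"delta_pos":[-150,200,0],"angular":[0.334,-0.35,-1.413],"fingers":0},{"delta_pos":[-168,225,0],"angular":[0.375,-0.394,-1.589],"fingers":0},{"delta_pos":[-186,248,-10],"angular":[0.4169,-0.4382,-1.7656],"fingers":0}]'
python3 -m jog '[{"delta_pos":[0,0,0],"angular":[0,0,0],"fingers":0}]' >/dev/null
python3 -c "
from h import *
here();go([-4,-45,140])"
```

```text
time_s: 11.22
eef_pos: [472.1, 97.5, 213.7]
ee_rot: [0.018, 0.968, -0.03, 0.249]
force: [0.1, -0.3, -1.1]
grip_width: 0.585
grip_force: 26.8
loc [ 21.4 -52.4 173.5] Floc [ 0.1  0.3 -0.9] w 0.587 t 11.35
[-4, -45, 140] d [ -4.1   8.1 -41.7] rot [ 0.0184 -0.0255 -0.0944]
```

```bash
python3 -m jog '[{"delta_pos":[-4,8,-20],"angular":[0.0184,-0.0255,-0.0944],"fingers":0},{"delta_pos":[-4,8,-42],"angular":[0.0184,-0.0255,-0.0944],"fingers":0},{"delta_pos":[-4,8,-42],"angular":[0.0184,-0.0255,-0.0944],"fingers":0},{"delta_pos":[-4,8,-42],"angular":[0.0184,-0.0255,-0.0944],"fingers":0}]'
python3 - <<'E'
from h import *
here();go([-4,-45,80]);go([-4,-45,56])
w=cam('wrist');s=cam('side')
m=np.zeros((420,800,3),np.uint8);m[:,:560]=w['pixels'];m[:240,560:]=cv2.resize(s['pixels'][180:280,240:340],(240,240));cv2.imwrite('pics/w6.png',m)
E
```

```text
time_s: 11.85
eef_pos: [469.7, 104.3, 172.9]
ee_rot: [0.021, 0.963, -0.076, 0.259]
force: [1.3, 0.4, -0.8]
grip_width: 0.587
grip_force: 26.7
loc [ -1.  -46.5 140.2] Floc [ 0.6  0.6 -1.3] w 0.587 t 11.85
[-4, -45, 80] d [ 27.4  -2.8 -53.6] rot [0.0008 0.0029 0.0019]
[-4, -45, 56] d [ 39.3  -4.7 -74.4] rot [0.0008 0.0029 0.0019]
```

View pics/w6.png

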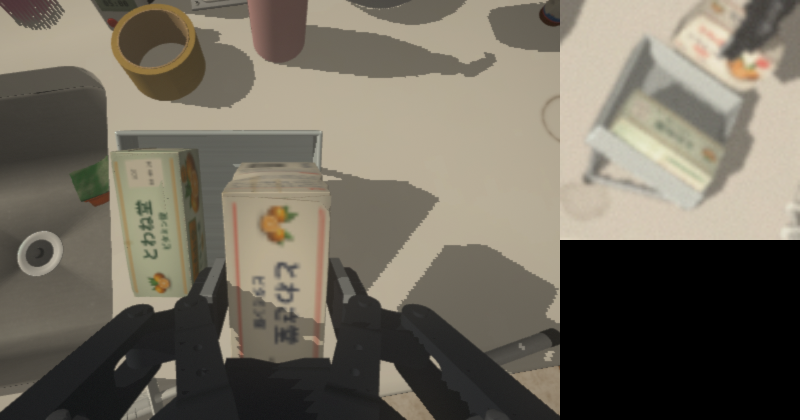

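The low carton stands against the left wall, its top at (112,150) to (205,295). The mid carton is held square over the free space at (225-330,170-355).

```bash
python3 -m jog '[{"delta_pos":[27,-3,-54],"angular":[0.001,0.003,0.002],"fingers":0},{"delta_pos":[39,-5,-74],"angular":[0.001,0.003,0.002],"fingers":0},{"delta_pos":[39,-5,-74],"angular":[0.001,0.003,0.002],"fingers":0},{"delta_pos":[39,-5,-74],"angular":[0.001,0.003,0.002],"fingers":0}]' >/dev/null
python3 -c "
from h import *
here();go([-4,-45,53])"
python3 -m jog '[{"delta_pos":[0.7,0,-1.3],"angular":[0,0,0],"fingers":0},{"delta_pos":[0.7,0,-1.3],"angular":[0,0,0],"fingers":0}]' >/dev/null
python3 -c "
from h import *
here();go([-4,-45,53])"
python3 -m jog '[{"delta_pos":[0.7,0,-1.3],"angular":[0,0,0],"fingers":0},{"delta_pos":[0.7,0,-1.3],"angular":[0,0,0],"fingers":0}]' >/dev/null
python3 -c "
from h import *
here();go([-4,-45,53])"
```

```text
loc [ -4.1 -45.   57.1] Floc [-0.3 -0.5  0.2] w 0.587 t 12.45
[-4, -45, 53] d [ 2.1 -0.3 -3.5] rot [-0.0005  0.001   0.    ]
loc [ -4.6 -44.9  55.3] Floc [-0.3 -0.2 -0.7] w 0.587 t 12.7
[-4, -45, 53] d [ 1.6 -0.4 -1.7] rot [-0.0006  0.0005 -0.    ]
loc [ -5.1 -44.8  53.2] Floc [-0.3 -0.7 -0.3] w 0.585 t 12.95
[-4, -45, 53] d [ 1.  -0.3  0.3] rot [-0.0006 -0.0008  0.0001]
```

Not in contact yet; continue down, then push right (tray −y).

```bash
python3 -m jog '[{"delta_pos":[0.7,0,-1.3],"angular":[0,0,0],"fingers":0},{"delta_pos":[0.7,0,-1.3],"angular":[0,0,0],"fingers":0}]' >/dev/null
python3 -c "
from h import *
here()"
python3 -m jog '[{"delta_pos":[-0.5,-3,0],"angular":[0,0,0],"fingers":0},{"delta_pos":[-1,-6,0],"angular":[0,0,0],"fingers":0},{"delta_pos":[-1,-6,0],"angular":[0,0,0],"fingers":0}]' >/dev/null
python3 -c "
from h import *
here()"
python3 -m jog '[{"delta_pos":[-0.3,-2,0],"angular":[0,0,0],"fingers":0},{"delta_pos":[-0.3,-2,0],"angular":[0,0,0],"fingers":0}]' >/dev/null
python3 -c "
from h import *
here()"
```

```text
loc [ -5.  -44.7  52.4] Floc [-2.5 -1.5 15.8] w 0.589 t 13.2
loc [ -4.5 -50.1  52.4] Floc [-0.7  6.6 11.7] w 0.586 t 13.575
loc [ -4.4 -52.   52.4] Floc [-0.5  6.6 10.7] w 0.588 t 13.825
```

```bash
python3 -m jog '[{"delta_pos":[-0.3,-2,0],"angular":[0,0,0],"fingers":0},{"delta_pos":[-0.3,-2,0],"angular":[0,0,0],"fingers":0}]' >/dev/null
python3 -c "
from h import *
here()"
python3 -m jog '[{"delta_pos":[-0.2,-1.5,0],"angular":[0,0,0],"fingers":0},{"delta_pos":[-0.2,-1.5,0],"angular":[0,0,0],"fingers":0}]' >/dev/null
python3 -c "
from h import *
here();st()"
```

```text
loc [ -4.3 -53.   52.5] Floc [-0.7 17.8 10.1] w 0.584 t 14.075
loc [ -4.2 -53.3  52.6] Floc [-2.1 29.9  9.2] w 0.589 t 14.325
t 14.32 p [509.2  91.3  95.5] 
 [[ 0.854 -0.151  0.499]
 [-0.133 -0.988 -0.073]
 [ 0.504 -0.004 -0.864]] F [-1.7 30.6  6.9] w 0.589 g 28.5
```

```bash
python3 -m jog '[{"delta_pos":[0.4,2.5,0],"angular":[0,0,0],"fingers":1},{"delta_pos":[0.4,2.5,0],"angular":[0,0,0],"fingers":1},{"delta_pos":[0.4,2.5,0],"angular":[0,0,0],"fingers":1},{"delta_pos":[0.4,2.5,0],"angular":[0,0,0],"fingers":1},{"delta_pos":[-26,5,48],"angular":[0,0,0],"fingers":1},{"delta_pos":[-54,10,96],"angular":[0,0,0],"fingers":1},{"delta_pos":[-70,10,125],"angular":[0,0,0],"fingers":1},{"delta_pos":[-70,10,125],"angular":[0,0,0],"fingers":1}]'
python3 - <<'E'
from h import *
here();god([441,-293,230],1.434)
w=cam('wrist');cv2.imwrite('pics/w7.png',w['pixels'])
import pickle;pickle.dump(w,open('w7.pkl','wb'))
E
```

```text
time_s: 15.32
eef_pos: [438.6, 98.3, 221.3]
ee_rot: [0.02, 0.963, -0.075, 0.26]
force: [0.6, 0.4, 0.2]
grip_width: 0.998
grip_force: 0.0
loc [ -2.6 -57.3 197. ] Floc [ 0.6  0.5 -0.1] w 0.998 t 15.325
d [   2.4 -391.3    8.7] rot [-0.3508  0.4694  1.5491] t 15.325
```

View pics/w7.png

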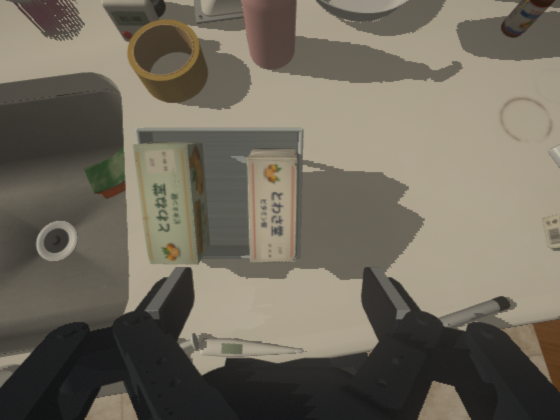

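Low stands at the left wall (135-205,143-262) and mid at the right wall (248-298,150-262). Both are straight, with a clear slot between them.

```bash
python3 -m jog '[{"delta_pos":[0,-39,5],"angular":[-0.035,0.047,0.155],"fingers":1},{"delta_pos":[0,-78,9],"angular":[-0.07,0.094,0.31],"fingers":1},{"delta_pos":[2,-117,9],"angular":[-0.105,0.141,0.465],"fingers":1},{"delta_pos":[2,-156,9],"angular":[-0.14,0.188,0.62],"fingers":1},{"delta_pos":[2,-195,9],"angular":[-0.175,0.235,0.775],"fingers":1},{"delta_pos":[2,-234,9],"angular":[-0.21,0.282,0.93],"fingers":1},{"delta_pos":[2,-273,9],"angular":[-0.245,0.329,1.085],"fingers":1},{"delta_pos":[2,-312,9],"angular":[-0.281,0.376,1.24],"fingers":1},{"delta_pos":[2,-351,9],"angular":[-0.316,0.422,1.395],"fingers":1},{"delta_pos":[2,-391,9],"angular":[-0.351,0.469,1.549],"fingers":1}]'
python3 -m jog '[{"delta_pos":[0,0,0],"angular":[0,0,0],"fingers":1}]'>/dev/null
python3 - <<'E'
from h import *
god([441,-293,230],1.434)
w=cam('wrist');cv2.imwrite('pics/w8.png',w['pixels'])
import pickle;pickle.dump(w,open('w8.pkl','wb'))
E
```

```text
time_s: 16.62
eef_pos: [440.1, -294.6, 226.0]
ee_rot: [0.002, 0.792, 0.611, 0.021]
force: [0.2, 0.3, -0.1]
grip_width: 0.998
grip_force: 0.0
d [0.7 1.7 4.4] rot [-0.0251  0.0346  0.1259] t 16.75
```

View pics/w8.png

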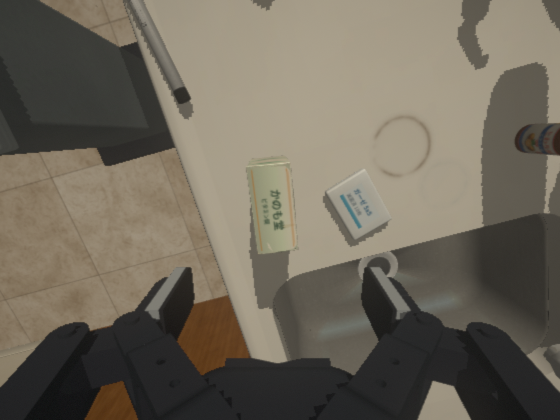

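The tall carton's top corners are at (250,166), (290,163), (298,248) and (257,253). The gauze packet at (357,205) is clear of the fingers.

```bash
python3 - <<'E'
from h import *
import pickle;w=pickle.load(open('w8.pkl','rb'))
q=np.array([onz(w,p,89) for p in [(250,166),(290,163),(298,248),(257,253)]]);print(q.round(1),q.mean(0))
e=q[0]+q[1]-q[2]-q[3];y=np.arctan2(-e[0],e[1]);print('yaw',y)
a=q.mean(0);god([a[0],a[1],130],np.pi/2+y);god([a[0],a[1],84],np.pi/2+y)
E
```

```text
[[ 431.2 -246.4   89. ]
 [ 467.  -253.3   89. ]
 [ 454.  -335.8   89. ]
 [ 413.6 -329.9   89. ]] [ 441.45872873 -291.34476193   89.        ]
yaw -0.18222079371567584
d [  1.2   2.  -95.9] rot [-0.0252  0.0358  0.0817] t 16.8
d [   1.2    2.  -141.9] rot [-0.0252  0.0358  0.0817] t 16.8
```

```bash
python3 -m jog '[{"delta_pos":[1,2,-48],"angular":[-0.025,0.036,0.09],"fingers":1},{"delta_pos":[1,2,-100],"angular":[-0.025,0.036,0.09],"fingers":1},{"delta_pos":[1,2,-122],"angular":[-0.025,0.036,0.09],"fingers":1},{"delta_pos":[1,2,-140],"angular":[-0.025,0.036,0.09],"fingers":1},{"delta_pos":[1,2,-140],"angular":[-0.025,0.036,0.09],"fingers":1},{"delta_pos":[1,2,-140],"angular":[-0.025,0.036,0.09],"fingers":1}]'
python3 -c "
from h import *
god([441.5,-292,85],np.pi/2-.17)"
```

```text
time_s: 17.55
eef_pos: [441.6, -290.6, 88.7]
ee_rot: [0.002, 0.765, 0.644, 0.0]
force: [-0.3, -0.5, 0.2]
grip_width: 1.002
grip_force: 0.0
d [-0.1 -1.4 -3.7] rot [0.0025 0.0027 0.0016] t 17.55
```

```bash
python3 -m jog '[{"delta_pos":[0,-1.5,-3],"angular":[0.0025,0.0027,0],"fingers":1},{"delta_pos":[0,-1.5,-3],"angular":[0.0025,0.0027,0],"fingers":0},{"delta_pos":[0,-1.5,-3],"angular":[0.0025,0.0027,0],"fingers":0},{"delta_pos":[0,-1.5,-3],"angular":[0.0025,0.0027,0],"fingers":0},{"delta_pos":[0,-1.5,-3],"angular":[0.0025,0.0027,0],"fingers":0},{"delta_pos":[0,-1.5,-3],"angular":[0.0025,0.0027,0],"fingers":0},{"delta_pos":[0,-1.5,-3],"angular":[0.0025,0.0027,0],"fingers":0}]' 30
python3 -c "
from h import *
st()"
python3 -m jog '[{"delta_pos":[0,0,40],"angular":[0,0,0],"fingers":0},{"delta_pos":[0,0,90],"angular":[0,0,0],"fingers":0},{"delta_pos":[0,0,160],"angular":[0,0,0],"fingers":0},{"delta_pos":[0,0,170],"angular":[0,0,0],"fingers":0},{"delta_pos":[0,0,170],"angular":[0,0,0],"fingers":0}]'
python3 -c "
from h import *
st();go([-6,-2.5,180])"
```

```text
time_s: 18.42
eef_pos: [441.4, -292.3, 85.5]
ee_rot: [-0.0, 0.765, 0.644, -0.0]
force: [-1.9, 0.3, 5.1]
grip_width: 0.527
grip_force: 31.3
t 18.43 p [ 441.4 -292.3   85.5] 
 [[ 0.17   0.985 -0.   ]
 [ 0.985 -0.17  -0.   ]
 [-0.    -0.    -1.   ]] F [-1.9  0.3  5.1] w 0.527 g 31.3
time_s: 19.05
eef_pos: [441.6, -292.4, 255.9]
ee_rot: [0.001, 0.765, 0.644, 0.0]
force: [0.1, -0.6, -1.6]
grip_width: 0.526
grip_force: 31.4
t 19.05 p [ 441.6 -292.4  255.9] 
 [[ 0.17   0.985  0.001]
 [ 0.985 -0.17  -0.001]
 [-0.001  0.001 -1.   ]] F [ 0.1 -0.6 -1.6] w 0.526 g 31.4
[-6, -2.5, 180] d [ 11.  443.9 -51. ] rot [ 0.3391 -0.4706 -1.5155]
```

```bash
python3 -m jog '[{"delta_pos":[0,44,0],"angular":[0.034,-0.047,-0.152],"fingers":0},{"delta_pos":[0,89,0],"angular":[0.068,-0.094,-0.303],"fingers":0},{"delta_pos":[0,133,0],"angular":[0.102,-0.141,-0.455],"fingers":0},{"delta_pos":[0,178,0],"angular":[0.136,-0.188,-0.606],"fingers":0},{"delta_pos":[0,222,0],"angular":[0.17,-0.235,-0.758],"fingers":0},{"delta_pos":[0,266,0],"angular":[0.203,-0.282,-0.909],"fingers":0},{"delta_pos":[0,311,0],"angular":[0.237,-0.329,-1.061],"fingers":0},{"delta_pos":[5,355,0],"angular":[0.271,-0.376,-1.212],"fingers":0},{"delta_pos":[8,400,-10],"angular":[0.305,-0.424,-1.364],"fingers":0},{"delta_pos":[11,444,-20],"angular":[0.339,-0.471,-1.515],"fingers":0}]'
python3 -m jog '[{"delta_pos":[0,0,0],"angular":[0,0,0],"fingers":0}]'>/dev/null
python3 -c "
from h import *
here();go([-6,-2.5,170])"
```

```text
time_s: 20.3
eef_pos: [450.0, 115.5, 239.8]
ee_rot: [0.023, 0.972, -0.005, 0.233]
force: [0.3, -0.9, -0.7]
grip_width: 0.528
grip_force: 31.3
loc [ 13.4 -38.  208.5] Floc [-0.5 -0.5 -0.9] w 0.527 t 20.425
[-6, -2.5, 170] d [  7.9  34.6 -43. ] rot [ 0.0384 -0.0601 -0.1386]
```

```bash
python3 -m jog '[{"delta_pos":[8,35,-20],"angular":[0.038,-0.06,-0.139],"fingers":0},{"delta_pos":[8,35,-43],"angular":[0.038,-0.06,-0.139],"fingers":0},{"delta_pos":[8,35,-43],"angular":[0.038,-0.06,-0.139],"fingers":0},{"delta_pos":[8,35,-43],"angular":[0.038,-0.06,-0.139],"fingers":0},{"delta_pos":[8,35,-43],"angular":[0.038,-0.06,-0.139],"fingers":0}]' >/dev/null
python3 - <<'E'
from h import *
here();go([-4,-2.5,155]);
w=cam('wrist');s=cam('side')
m=np.zeros((420,800,3),np.uint8);m[:,:560]=w['pixels'];m[:240,560:]=cv2.resize(s['pixels'][180:280,240:340],(240,240));cv2.imwrite('pics/w9.png',m)
E
```

```text
loc [ -2.4  -4.3 171.9] Floc [-0.8  0.2 -0.3] w 0.528 t 21.05
[-4, -2.5, 155] d [  7.3   0.7 -15.5] rot [0.0012 0.0054 0.0041]
```

View pics/w9.png

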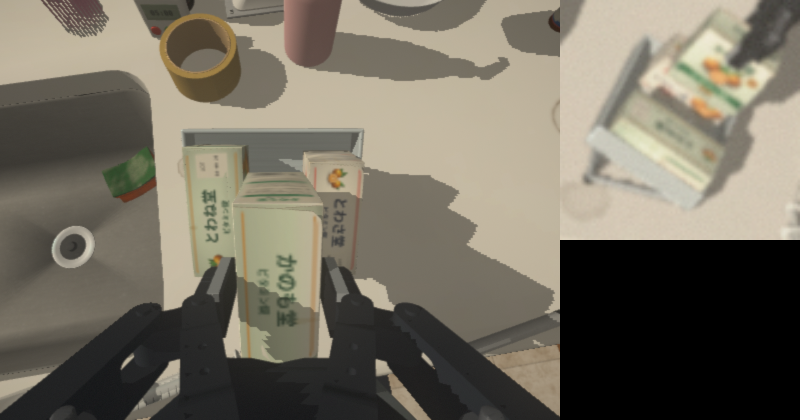

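The tall carton is centred over the slot, at (235-322,175-360) between low (183-248) and mid (303-362). I descend in steps, watching the force.

```bash
python3 -m jog '[{"delta_pos":[7.3,0.7,-15.5],"angular":[0.001,0.005,0.004],"fingers":0},{"delta_pos":[7.3,0.7,-15.5],"angular":[0.001,0.005,0.004],"fingers":0},{"delta_pos":[7.3,0.7,-15.5],"angular":[0.001,0.005,0.004],"fingers":0}]' >/dev/null
python3 -c "
from h import *
here();go([-4,-2.5,140])"
```

```text
loc [ -4.7  -2.  154.8] Floc [-0.3 -0.2 -0.3] w 0.522 t 21.525
[-4, -2.5, 140] d [  7.9  -1.7 -12.5] rot [ 0.0001 -0.0004 -0.0002]
```

```bash
python3 -m jog '[{"delta_pos":[4,-1.2,-6],"angular":[0,0,0],"fingers":0},{"delta_pos":[7.9,-1.7,-12.5],"angular":[0,0,0],"fingers":0},{"delta_pos":[7.9,-1.7,-12.5],"angular":[0,0,0],"fingers":0}]' >/dev/null
python3 -c "
from h import *
here();go([-4,-2.5,120]);go([-4,-2.5,91])"
```

```text
loc [ -4.6  -2.5 138.9] Floc [-1.1 -0.4 -0.7] w 0.527 t 21.9
[-4, -2.5, 120] d [  9.9  -1.5 -16.1] rot [ 0.0002 -0.0021 -0.0001]
[-4, -2.5, 91] d [ 24.2  -3.8 -41.2] rot [ 0.0002 -0.0021 -0.0001]
```

Bottom is 10 mm inside the slot with no force. Continuing.

```bash
python3 -m jog '[{"delta_pos":[5,-0.8,-8],"angular":[0,-0.002,0],"fingers":0},{"delta_pos":[9.9,-1.5,-16],"angular":[0,-0.002,0],"fingers":0},{"delta_pos":[9.9,-1.5,-16],"angular":[0,-0.002,0],"fingers":0}]' >/dev/null
python3 -c "
from h import *
here()"
python3 -m jog '[{"delta_pos":[5,-0.8,-8],"angular":[0,0,0],"fingers":0},{"delta_pos":[10,-1.5,-17],"angular":[0,0,0],"fingers":0},{"delta_pos":[14.5,-2.3,-25],"angular":[0,0,0],"fingers":0},{"delta_pos":[14.5,-2.3,-25],"angular":[0,0,0],"fingers":0}]' >/dev/null
python3 -c "
from h import *
here();go([-4,-2.5,85.5])"
```

```text
loc [ -4.1  -2.5 119.8] Floc [-0.5 -0.5 -0.1] w 0.53 t 22.275
loc [-3.9 -2.5 90.9] Floc [-0.2 -0.1 -0.7] w 0.533 t 22.775
[-4, -2.5, 85.5] d [ 2.6 -0.4 -4.7] rot [ 0.0003 -0.0004 -0.0001]
```

```bash
python3 -m jog '[{"delta_pos":[1.3,-0.2,-2.4],"angular":[0,0,0],"fingers":0},{"delta_pos":[2.4,-0.4,-4.4],"angular":[0,0,0],"fingers":0},{"delta_pos":[2.4,-0.4,-4.4],"angular":[0,0,0],"fingers":0}]' >/dev/null
python3 -c "
from h import *
here()"
python3 -m jog '[{"delta_pos":[0.5,0,-1],"angular":[0,0,0],"fingers":0},{"delta_pos":[0.5,0,-1],"angular":[0,0,0],"fingers":0}]' >/dev/null
python3 -c "
from h import *
here()"
```

```text
loc [-3.5 -2.4 86.6] Floc [-0.7 -0.5 -1.1] w 0.532 t 23.15
loc [-3.6 -2.3 85.5] Floc [-0.1 -0.5 -0.7] w 0.528 t 23.4
```

```bash
python3 -m jog '[{"delta_pos":[0.5,0,-0.9],"angular":[0,0,0],"fingers":0},{"delta_pos":[0.5,0,-0.9],"angular":[0,0,0],"fingers":0}]' >/dev/null
python3 -c "
from h import *
here()"
```

```text
loc [-3.5 -2.1 85.1] Floc [-2.3  0.4 12.2] w 0.525 t 23.65
```

```bash
python3 -m jog '[{"delta_pos":[0,0,0],"angular":[0,0,0],"fingers":1},{"delta_pos":[0,0,0],"angular":[0,0,0],"fingers":1},{"delta_pos":[0,0,0],"angular":[0,0,0],"fingers":1},{"delta_pos":[0,0,0],"angular":[0,0,0],"fingers":1},{"delta_pos":[-27,4,47],"angular":[0,0,0],"fingers":1},{"delta_pos":[-55,8,95],"angular":[0,0,0],"fingers":1},{"delta_pos":[-70,10,122],"angular":[0,0,0],"fingers":1},{"delta_pos":[-70,10,122],"angular":[0,0,0],"fingers":1},{"delta_pos":[-70,10,122],"angular":[0,0,0],"fingers":1}]'
python3 - <<'E'
from h import *
here()
w=cam('wrist');s=cam('side')
m=np.zeros((420,800,3),np.uint8);m[:,:560]=w['pixels'];m[:240,560:]=cv2.resize(s['pixels'][180:280,240:340],(240,240));cv2.imwrite('pics/w10.png',m)
E
```

```text
time_s: 24.78
eef_pos: [431.8, 153.9, 244.2]
ee_rot: [0.02, 0.963, -0.075, 0.258]
force: [0.3, -0.2, 0.1]
grip_width: 0.997
grip_force: 0.0
loc [ -4.4  -3.3 224.5] Floc [ 0.3 -0.2 -0. ] w 0.997 t 24.775
```

View pics/w10.png

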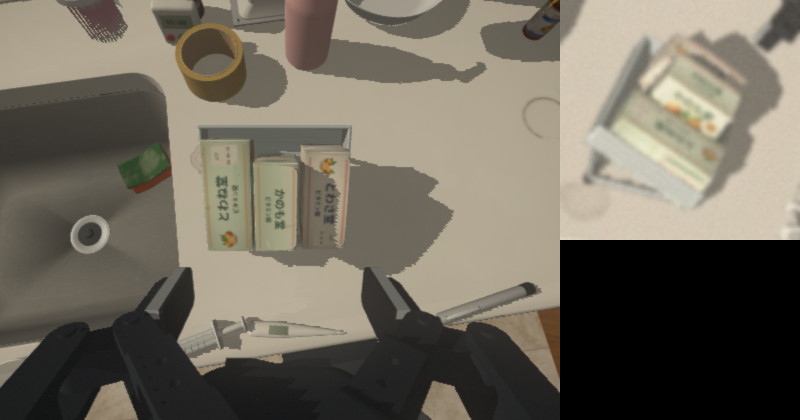

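All three cartons stand side by side in the tray: low (203-250,140-250), tall (254-298,158-250) and mid (302-349,147-248). The gripper is open and clear, so I hand in.

```bash
python3 -c "
from rig import ctrl
print(ctrl.finish_job())"
```

```text
the job is handed in; nothing more can be done
None
```

I packed all three cartons upright side by side in the tray, low at the left wall, tall in the middle and mid at the right wall, let go of them and handed the job in at about 25 s; the hand-in call returned no verdict.

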